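# Close the walnut tin with its double lid, then raise the outer lid alone

### The arm

A 7-joint arm with a two-finger parallel gripper is mounted at the origin on the work surface. World frame = base frame: x ahead of the robot, y to its left, z up, the work surface at z = 0. Lengths are in m, angles in rad, forces in N, time in s.
With the tool pointing down it reaches from about 0.35 to 0.9 m from the base axis. Payload 8.1 kg.
Tool frame: the origin (TCP) lies at the very end of the fingers, on their centre line; the grasp point (between the pads) lies 19 mm behind it (grasp_offset is the distance from the TCP to the grasp point, in m); z points along the fingers, y is the direction in which the jaws open and shut (so a half turn about z gives the same grasp; the last joint's range is limited). The gripper opens to 85 mm and grips with 20 to 120 N. Pads are 22 mm wide; open, the fingers measure 114 mm over their backs; the gripper's body (76 mm by 85 mm) begins 54 mm behind the grasp point. The pads swing forward as they close: fully open they stand 13 mm farther back than shut.
Start: joints at [-1.279, 0.434, 0.025, 1.573, -0.012, 1.134, -0.075], TCP at [0.24, 0.577, 0.211] pointing down, gripper open.
Joint ranges: [-2.62, 2.62], [-0.44, 2.09], [-1.27, 1.32], [0.08, 2.57], [-1.32, 4.46], [0.12, 2], [-2.74, 2.74]. Speed limits (rad/s): [2.22, 2.22, 3.01, 3.01, 3.14, 3.14, 3.14].

### API

Orientations are given as a unit quaternion [x, y, z, w].
In Python, from bench import * gives the robot as it stands.
- The arm moves only by the shell command python3 -m jog 'ROWS' [FORCE]. ROWS is a JSON object of lists of equal length, an entry for each row: "twist": the turn, a rotation vector about the tool's x, y, z in degrees, a list of three; "linear": the shift along the tool's x, y, z in cm, a list of three; "grip": the gripper command: -1 is shut, 1 is fully open, values between are in proportion. A call has 1 to 20 rows; each row is the pose to reach, as a shift and turn from the pose commanded when the call began, along the tool's axes at that moment; what a row does not reach only later rows make up. A row lasts 1/10 s, in which the tool goes at most 50 mm and 8.59 degrees, less where a joint would pass 70% of its speed; a pose out of reach is approached as far as the arm can. A call with a gripper value outside its range is refused whole. The fingers move at their own pace and stop on an object; FORCE is the grip in N (left out, the last holds). Time passes only in rows, so rows that repeat a pose let the fingers close. It gives the time, the measured TCP pose, the force and the opening at its end, in the units of the state.
- get_state(): the state, without advancing time (a new reading comes with each control period).
- get_image(name): name is "side" or "top" or "wrist"; returns the picture (480x640x3 uint8, red, green, blue); there is no depth.
- calibration(name): a dict with "K" (3x3 intrinsics, pixels), "k1" (the pictures are not rectified: a ray, as slopes to the right and down, at radius r is drawn at 1 + k1 r^2 times it, then the intrinsics apply), "position" and "orientation" of the camera in the world. Camera axes: x right, y up, looking along -z (the intrinsics and any distortion apply to the point x, -y, -z); pixel columns grow to the right and rows downward; lengths in m; the calibration is good to about 2 mm. A picture is of the moment at which its call begins: read the wrist's pose just before it. calibration takes no time and is no camera call; for the wrist camera it gives the pose at the moment of the call.
- close_job(): hands the job in, once; it reports no verdict.
Trained networks look in the newest picture that a camera, given by its name, has taken for a name from the list of things; names that differ only in an ending like _2 or _b are one class to them, and where a whole thing is asked for, a point or a joint stands for the part that bears it (a point fixed in the world has none). Each returns a list of dicts, best first, with "score" (0 to 1); they miss things now and then, are a little off and sometimes report something else, mostly with a low value. They report only what shows in the picture. A call takes as long as a camera call. They do not tell look-alikes from the thing itself.
- boxes_of(camera, name): "position" ([x, y, z] in m, in world coordinates, good to about 4 mm: the middle of the surface that is visible of it).
- place_of(camera, name): "position" ([x, y, z] in m, in world coordinates, good to about 4 mm: a listed point, or the origin of a listed thing).
The state is a dict: "time_s": time; "joints": joint angles; "joint_velocities": joint speeds; "joint_torque": joint torques, N m; "tool_pos": TCP position; "eef_rot": TCP orientation; "ft_force": force on the tool from outside, world axes, zero at the start; "ft_torque": the same for the moment, N m; "grip_width": opening from 0.0 (shut) to 1.0 (fully open).
Only numpy, scipy, OpenCV 4.12 (cv2) and the standard library are available. Lean on these libraries where they do the work, as an engineer would, in place of code of your own. Each camera call takes 0.05 s, during which the arm holds its last target.

### The job

Close the open tin of walnuts with its double lid: carry the two nested lids together by the wooden knob, set them down (not dropped) fully home on the tin and let go. Then, so the seller can see that the inner lid has seated, take the outer lid by its collar and lift it alone at least 10 cm, leaving the inner lid undisturbed in the tin's mouth. Finish still holding the outer lid up, level and still; leave the tin standing where it is and do not disturb the other goods.

Things in the scene. Friction and masses are not known exactly. Their poses are not given: they have to be found in the camera images.
- tin: The open round tin, plain steel, full of walnuts, loose on the counter, about 1.2 kg: outer diameter 120 mm, wall 4, mouth diameter 112, height 80. Origin at the centre of its underside, z up. The walnuts stay below what the lid puts in.
- tin_rim (a point): Centre of the tin's mouth at rim height, 80 mm above its underside; z up.
- inner_knob (a point): Centre of the inner lid's dark wooden knob, an upright cylinder of diameter 24 mm, 33 tall (16.5 above and below this point); z up along the lid's axis. It is rigid with the inner lid, and lifting it lifts both lids. Nested lids on the counter: this point is 63.5 above the counter. Seated on the tin: 51.5 above the rim point, and over it.
- inner: The inner lid, aluminium, 0.2 kg, with the knob; origin at the centre of its underside. From below: plug of diameter 106 mm, 12 deep, chamfered foot, enters the tin's mouth with 3 play all round; flange of diameter 120, 4 thick, that comes to lie on the rim; stem of diameter 16 up through the outer lid's collar; knob, top at 80. At the start it stands on the counter.
- outer_collar (a point): Centre, half-way up, of the outer lid's collar: an upright steel tube in the lid's middle, outer diameter 42 mm, inner 34, 26 tall; z up. Nested, this point is 31.5 below the knob's centre, the collar's top is 2 below the knob's underside. The knob passes through with 5 play all round.
- outer: The outer lid, plain steel, 0.15 kg, with the collar; it rests loosely on the inner lid's flange, held by gravity only, and lifts straight off. Origin at the centre of its skirt's lower edge, 28 mm below the collar's centre. Top plate of diameter 134, upper face 13 below the collar's centre; the skirt, inner diameter 128, comes down 8 round the outside of the tin.
- jar_small: Bystander: small lidded amber glass jar, diameter 54, height 70, near the middle between tin and lids (mm); origin at the centre of its underside; leave alone.
- weight: Bystander: brass scale weight, diameter 48, height 54, near the middle (mm); origin at the centre of its underside; leave alone.
- jar_left: Bystander: lidded green glass pickle jar, diameter 80, height 95, on one side (mm); origin at the centre of its underside; leave alone.
- jar_right: Bystander: lidded green glass pickle jar, diameter 80, height 95, on the other side (mm); origin at the centre of its underside; leave alone.
- bowl: Bystander: empty clay bowl, diameter 110, height 45, beyond the tin and lids (mm); origin at the centre of its underside; leave alone.
- scoop: Bystander: steel spoon with a wooden handle, lying flat, 170 long, nearer the robot (mm); origin at the middle of its underside; leave alone.
Not all that is in view belongs to the job. What is shaped like the outer but green or yellow is not meant.

How it is judged:
On the way, in this order (a step that is already met when the one before it is completed fails the run):
1. both lids seated on the tin and let go (z of inner_knob in the frame of tin_rim between 0.0485 and 0.0545 m and horizontal distance between inner_knob and tin_rim below 0.007 m and angle between the z axis of inner_knob and the z axis of tin_rim, either way round below 0.06 rad and z of outer_collar in the frame of inner_knob below -0.028 m and contact force between the fingers and inner below 0.05 N and contact force between the fingers and outer below 0.05 N), for 0.2 s.
2. the outer lid lifted clear of the seated inner lid (z of inner_knob in the frame of tin_rim between 0.0485 and 0.0545 m and horizontal distance between inner_knob and tin_rim below 0.007 m and angle between the z axis of inner_knob and the z axis of tin_rim, either way round below 0.06 rad and z of outer_collar in the frame of inner_knob above -0.012 m), for 0.1 s.
At the end, for the whole second after the job is handed in: Tin upright, within 30 mm of its start; inner lid seated in it (height within 3 mm, centred within 7 mm, flat); outer lid held by the fingers at least 90 mm above where it sat, within 11 degrees of level, at rest, touching neither inner lid nor tin (z of inner_knob in the frame of tin_rim between 0.0485 and 0.0545 m and horizontal distance between inner_knob and tin_rim below 0.007 m and angle between the z axis of inner_knob and the z axis of tin_rim, either way round below 0.06 rad and z of outer_collar in the frame of inner_knob above 0.0585 m and contact force between the fingers and outer above 0.5 N and contact force between outer and inner below 0.05 N and contact force between outer and tin below 0.05 N and angle between outer_collar's own z axis and vertical below 0.2 rad and linear speed of outer below 0.03 m/s and linear speed of inner below 0.02 m/s and angle between tin_rim's own z axis and vertical below 0.05 rad and distance of tin_rim from where it was at the start of the episode below 0.03 m and height (world z) of tin_rim between 0.076 and 0.084 m); the arm keeps its last pose, push and grip.
It fails at once if the two lids come apart (by more than 9 mm) while the inner lid is not seated on the tin (z of outer_collar in the frame of inner_knob above -0.0225 m and not (z of inner_knob in the frame of tin_rim between 0.0485 and 0.0545 m and horizontal distance between inner_knob and tin_rim below 0.007 m and angle between the z axis of inner_knob and the z axis of tin_rim, either way round below 0.06 rad)).
It fails at once if the lids are let fall from more than 6 mm above their seat on the tin (contact force between the fingers and inner below 0.05 N and height (world z) of inner_knob above 0.075 m and contact force between inner and tin below 0.05 N and z of inner_knob in the frame of tin_rim above 0.0575 m and linear speed of inner above 0.1 m/s).
It fails at once if the tin is tipped or pushed more than 30 mm (angle between tin_rim's own z axis and vertical above 0.15 rad or distance of tin_rim from where it was at the start of the episode above 0.03 m).
It fails at once if another thing on the counter is pushed more than 25 mm or knocked over (distance of any of jar_small, weight, jar_left, jar_right, bowl, scoop from where it was at the start of the episode above 0.025 m or angle between any of jar_small, weight, jar_left, jar_right, bowl's own z axis and vertical above 0.4 rad).
It also fails if it takes over 58 s, if anything falls off the work surface, if the arm or the gripper's body presses on something with over 40 N, if the wrist force passes 120 N, or if a joint passes its speed limit or range.

## Working session

There is one attempt and no reset: what is moved stays moved. The work goes in short steps, Python scripts to look and compute and a shell command to move; the robot and the scene stay as the last step left them, time stands still between calls to the robot, and variables do not carry over. Pictures are saved under pics/ and viewed, and the job is handed in when it is done.

```bash
mkdir -p pics; ls; python3 - <<'E'
from bench import *
import cv2
s=get_state(); print(s)
for c in ("top","side","wrist"):
    im=get_image(c); cv2.imwrite(f"pics/{c}0.png",im[:,:,::-1]); k=calibration(c); print(c,k)
E
```

```text
pics
{'time_s': 0.0, 'joints': array([-1.27862071,  0.43519728,  0.02496341,  1.57410124, -0.01161906,
        1.13398211, -0.07510086]), 'joint_velocities': array([ 0.00135232,  0.00162529,  0.00048994, -0.00015024,  0.00069912,
        0.00037685, -0.00028602]), 'joint_torque': array([ 7.16781615e-04, -6.70465708e+01,  1.02528736e+00, -3.16222358e+01,
        1.54800271e-02,  1.27770816e-02,  2.79261491e-05]), 'tool_pos': array([0.24021386, 0.5764159 , 0.20974023]), 'eef_rot': array([ 1.96142853e-01,  9.80575028e-01, -7.65867430e-04, -9.26563728e-05]), 'ft_force': array([-0.45601284, -0.30569649,  0.99807109]), 'ft_torque': array([-0.00463242, -0.0369085 , -0.01326401]), 'grip_width': 1.0023655207890294}
top {'K': array([[467.72121729,   0.        , 324.72677785],
       [  0.        , 467.72121729, 245.79821564],
       [  0.        ,   0.        ,   1.        ]]), 'k1': 0.02956083299310636, 'position': array([0.3061094 , 0.008354  , 1.08063026]), 'orientation': array([-0.06012847,  0.05320179,  0.70770756, -0.70192888])}
side {'K': array([[465.96499003,   0.        , 317.14555896],
       [  0.        , 465.96499003, 239.66217524],
       [  0.        ,   0.        ,   1.        ]]), 'k1': 0.013649477755762345, 'position': array([ 0.32572379, -0.71090883,  0.80233618]), 'orientation': array([ 0.38211481, -0.03430345, -0.07078966,  0.92076076])}
wrist {'K': array([[351.69933563,   0.        , 317.05550334],
       [  0.        , 351.69933563, 242.9822142 ],
       [  0.        ,   0.        ,   1.        ]]), 'k1': -0.06362061172517301, 'position': array([0.16787605, 0.60772285, 0.37325002]), 'orientation': array([-0.13031259, -0.08613285,  0.54728477,  0.82224032])}
```

View pics/top0.png

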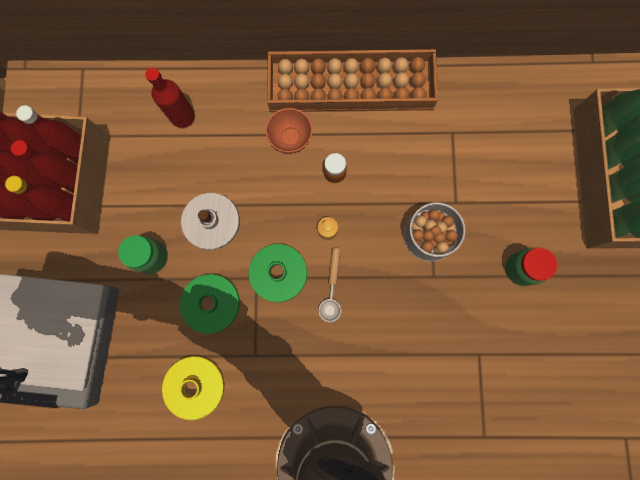

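View pics/side0.png

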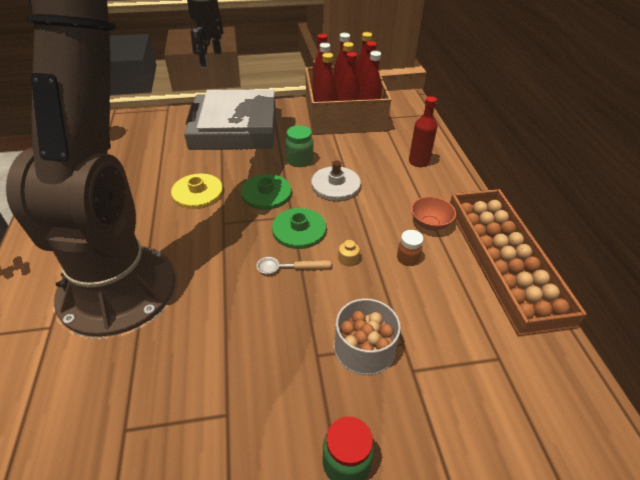

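```bash
python3 - <<'E'
from bench import *
import numpy as np
for c in ("top","side"):
    for n in ("tin_rim","tin","inner_knob","outer_collar","jar_small","weight","jar_left","jar_right","bowl","scoop"):
        print(c,n,[(np.round(d["position"],4).tolist(),round(d["score"],2)) for d in place_of(c,n)][:4])
E
```

```text
top tin_rim [([0.5089, -0.225, 0.0794], 0.93)]
top tin []
top inner_knob [([0.5391, 0.2849, 0.0641], 0.44)]
top outer_collar [([0.4221, 0.1244, 0.0245], 0.91), ([0.5409, 0.2819, 0.0292], 0.88), ([0.1683, 0.3082, 0.0248], 0.8), ([0.3454, 0.2795, 0.0245], 0.62)]
top jar_small [([0.6568, -0.0047, 0.0027], 0.97)]
top weight [([0.5194, 0.0095, -0.0006], 0.59), ([0.6572, -0.0037, 0.0014], 0.32)]
top jar_left [([0.4598, 0.4206, -0.0037], 0.64)]
top jar_right [([0.4234, -0.4353, -0.0005], 0.65)]
top bowl [([0.753, 0.0981, -0.0015], 0.74)]
top scoop [([0.3908, 0.0071, 0.0004], 0.91), ([0.5441, 0.2811, 0.0049], 0.24)]
side tin_rim [([0.5019, -0.2236, 0.0753], 0.61)]
side tin [([0.5048, -0.228, 0.0022], 0.97)]
side inner_knob [([0.5424, 0.285, 0.0674], 0.66)]
side outer_collar [([0.4159, 0.1199, 0.0281], 0.8), ([0.5431, 0.2849, 0.0322], 0.7), ([0.3495, 0.2807, 0.0259], 0.67), ([0.1653, 0.3097, 0.0275], 0.61)]
side jar_small [([0.6577, -0.0093, 0.0002], 0.72)]
side weight [([0.5173, 0.0119, -0.0001], 0.75)]
side jar_left [([0.4557, 0.4228, 0.0038], 0.92)]
side jar_right [([0.4218, -0.4372, 0.0002], 0.84), ([0.5427, 0.2818, -0.0014], 0.28)]
side bowl [([0.748, 0.0953, 0.0017], 0.74)]
side scoop [([0.3891, -0.0013, 0.0032], 0.68), ([0.5017, -0.2241, 0.0012], 0.63)]
```

```bash
cat > h.py <<'E'
from bench import *
import numpy as np, cv2
from scipy.spatial.transform import Rotation as R
def proj(c,P):
    P=np.atleast_2d(P); q=(P-c["position"])@R.from_quat(c["orientation"]).as_matrix()
    s=np.c_[q[:,0]/-q[:,2], q[:,1]/q[:,2]]
    s=s*(1+c["k1"]*(s**2).sum(1,keepdims=True))
    return s@c["K"][:2,:2].T+c["K"][:2,2]
def ray(c,uv):
    d=(np.atleast_2d(uv)-c["K"][:2,2])/np.diag(c["K"])[:2]; s=d.copy()
    for _ in range(20): s=d/(1+c["k1"]*(s**2).sum(1,keepdims=True))
    v=np.c_[s[:,0],-s[:,1],-np.ones(len(s))]
    return v@R.from_quat(c["orientation"]).as_matrix().T
def onz(c,uv,z):
    v=ray(c,uv); return c["position"]+v*((z-c["position"][2])/v[:,2])[:,None]
def circ(x,y,z,r,n=120):
    t=np.linspace(0,2*np.pi,n); return np.c_[x+r*np.cos(t),y+r*np.sin(t),np.full(n,z)]
def overlay(im,c,circles,fn,roi=None,sc=1):
    o=im[:,:,::-1].copy()
    x0,y0,x1,y1=roi or (0,0,640,480)
    o=cv2.resize(o[y0:y1,x0:x1],None,fx=sc,fy=sc,interpolation=cv2.INTER_CUBIC)
    for a,col in circles:
        p=(proj(c,circ(*a))-[x0,y0]+.5)*sc
        cv2.polylines(o,[np.round(p*8).astype(int).reshape(-1,1,2)],True,col,1,cv2.LINE_AA,3)
    cv2.imwrite(fn,o)
E
python3 - <<'E'
from h import *
for cam,roiT,roiL in (("top",(395,190,475,270),(170,180,250,260)),("side",(320,285,415,380),(295,145,375,215))):
    im=cv2.imread(f"pics/{cam}0.png")[:,:,::-1]; c=calibration(cam)
    x,y=.506,-.225
    overlay(im,c,[((x,y,.08,.06),(0,255,0)),((x,y,.08,.056),(0,255,255)),((x,y,0,.06),(255,0,255))],f"pics/tin_{cam}.png",roiT,6)
    x,y=.542,.284
    overlay(im,c,[((x,y,.019,.067),(0,255,0)),((x,y,.08,.012),(0,255,255)),((x,y,.045,.021),(255,0,255))],f"pics/lid_{cam}.png",roiL,6)
ims=[cv2.resize(cv2.imread(f"pics/{n}.png"),(400,300)) for n in("tin_top","tin_side","lid_top","lid_side")]
cv2.imwrite("pics/m0.png",np.vstack([np.hstack(ims[:2]),np.hstack(ims[2:])]))
E
```

```text
(no output)
```

View pics/m0.png

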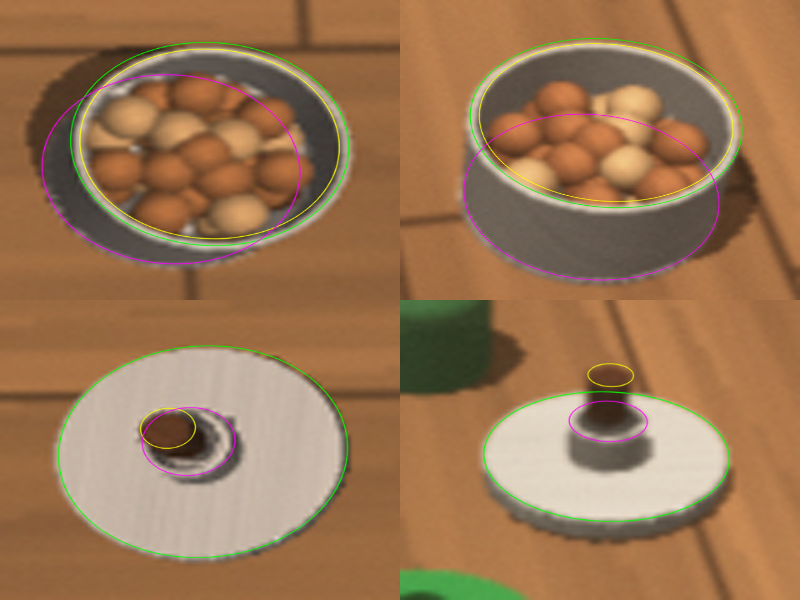

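```bash
python3 - <<'E'
from h import *
ims=[cv2.resize(cv2.imread(f"pics/{n}.png"),(400,400 if 't' else 0)) for n in("lid_top","lid_side")]
a=cv2.imread("pics/lid_top.png")[120:380,120:380]; b=cv2.imread("pics/lid_side.png")[0:260,110:370]
cv2.imwrite("pics/m1.png",np.hstack([cv2.resize(i,(400,400)) for i in (a,b)]))
E
```

```text
(no output)
```

View pics/m1.png

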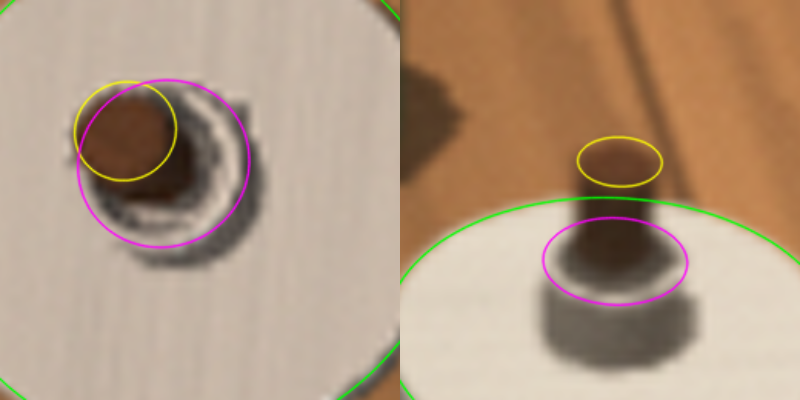

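```bash
python3 -m jog '{"linear":[[-2,-0.8,0],[-5,-2,0],[-8,-3.2,0],[-11,-4.3,0],[-14,-5.5,0],[-17,-6.7,0],[-20,-7.9,0],[-23,-9.1,0],[-26,-10.3,0],[-29,-11.5,0],[-32,-12.6,0],[-35,-13.8,0],[-37,-14.6,0],[-38.5,-15.2,0],[-39,-15.4,0],[-39,-15.4,0],[-39,-15.4,0],[-39,-15.4,0]],"twist":[[0,0,0],[0,0,0],[0,0,0],[0,0,0],[0,0,0],[0,0,0],[0,0,0],[0,0,0],[0,0,0],[0,0,0],[0,0,0],[0,0,0],[0,0,0],[0,0,0],[0,0,0],[0,0,0],[0,0,0],[0,0,0]],"grip":[1,1,1,1,1,1,1,1,1,1,1,1,1,1,1,1,1,1]}' 40
python3 - <<'E'
from h import *
s=get_state(); c=calibration("wrist"); im=get_image("wrist"); print(s["tool_pos"],s["eef_rot"],s["joints"])
cv2.imwrite("pics/w1.png",im[:,:,::-1])
x,y=.541,.284
overlay(im,c,[((x,y,.019,.067),(0,255,0)),((x,y,.08,.012),(0,255,255)),((x,y,.045,.021),(255,0,255))],"pics/w1o.png")
for n in ("inner_knob","outer_collar"): print(n,[(np.round(d["position"],4).tolist(),round(d["score"],2)) for d in place_of("wrist",n)][:3])
E
```

```text
time_s: 2.95
tool_pos: [0.5402, 0.2861, 0.2105]
eef_rot: [0.195, 0.981, 0.0, -0.0]
ft_force: [0.5, 0.4, -0.0]
grip_width: 0.999
[0.54018254 0.28611646 0.21051375] [ 1.95147280e-01  9.80773879e-01  2.37430344e-04 -2.83897329e-04] [-0.67317626  0.4114813   0.14136461  1.6161479  -0.06350943  1.11851917
  0.66229783]
inner_knob [([0.54, 0.2817, 0.0652], 0.77)]
outer_collar [([0.421, 0.124, 0.0264], 0.68), ([0.5412, 0.2808, 0.0319], 0.63), ([0.3515, 0.2786, 0.0305], 0.58)]
```

View pics/w1o.png

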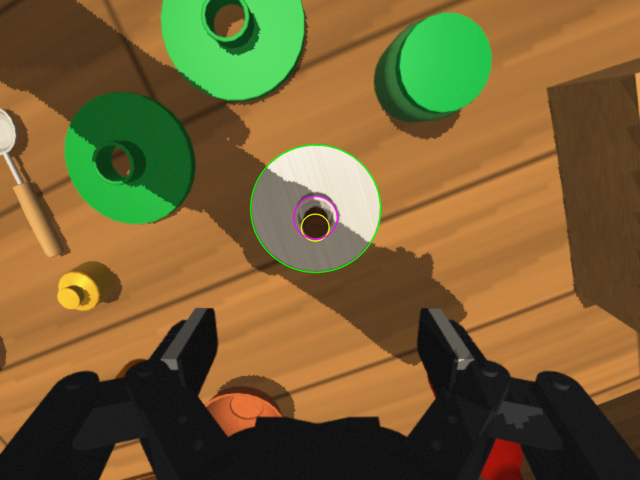

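```bash
python3 -m jog '{"linear":[[-0.1,-0.1,1.5],[-0.2,-0.2,4],[-0.2,-0.2,6.5],[-0.2,-0.2,9],[-0.2,-0.2,11],[-0.2,-0.2,13],[-0.2,-0.2,14.5],[-0.2,-0.2,15.3],[-0.2,-0.2,15.7],[-0.2,-0.2,15.7],[-0.2,-0.2,15.7]],"twist":[[0,0,0],[0,0,0],[0,0,0],[0,0,0],[0,0,0],[0,0,0],[0,0,0],[0,0,0],[0,0,0],[0,0,0],[0,0,0]],"grip":[1,1,1,1,1,1,1,1,1,1,1]}' 50
python3 - <<'E'
from h import *
s=get_state(); c=calibration("side"); im=get_image("side"); print(s["tool_pos"],s["ft_force"])
cv2.imwrite("pics/s2.png",cv2.resize(im[100:260,240:430,::-1],None,fx=4,fy=3.7))
cv2.imwrite("pics/w2.png",get_image("wrist")[:,:,::-1])
E
```

```text
time_s: 4.2
tool_pos: [0.5427, 0.2824, 0.0542]
eef_rot: [0.196, 0.981, 0.0, 0.0]
ft_force: [0.6, -0.3, -0.4]
grip_width: 1.0
[0.54269067 0.28243399 0.05424635] [ 0.61782829 -0.25799589 -0.36981441]
```

View pics/s2.png

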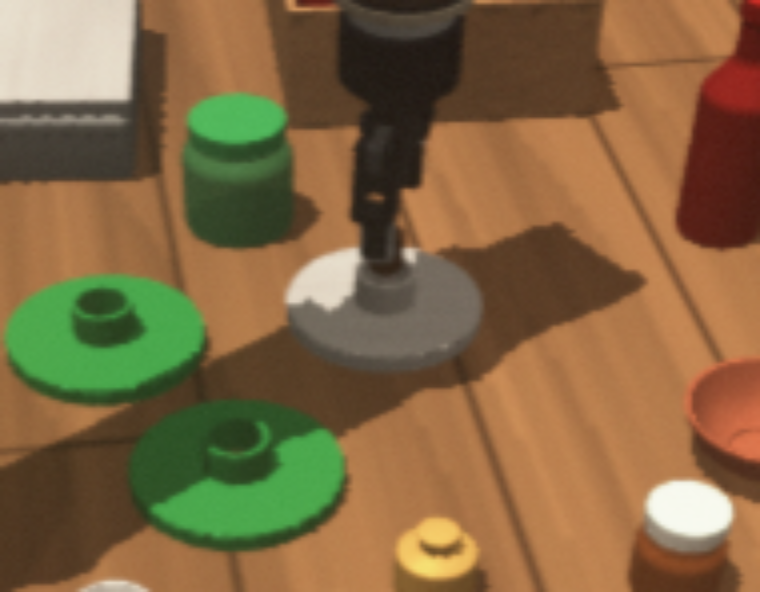

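View pics/w2.png

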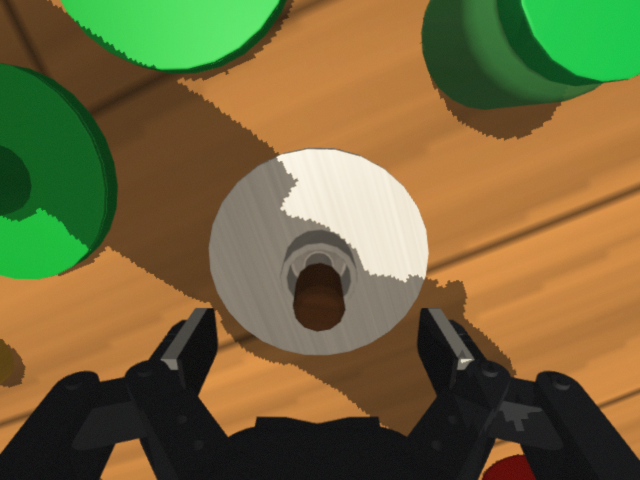

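```bash
python3 - <<'E'
from h import *
c=calibration("wrist"); im=cv2.imread("pics/w2.png")[:,:,::-1]
x,y=.541,.284
overlay(im,c,[((x,y,.019,.067),(0,255,0)),((x,y,.08,.012),(0,255,255)),((x,y,.045,.021),(255,0,255))],"pics/w2o.png",(200,140,440,360),3)
E
```

```text
(no output)
```

View pics/w2o.png

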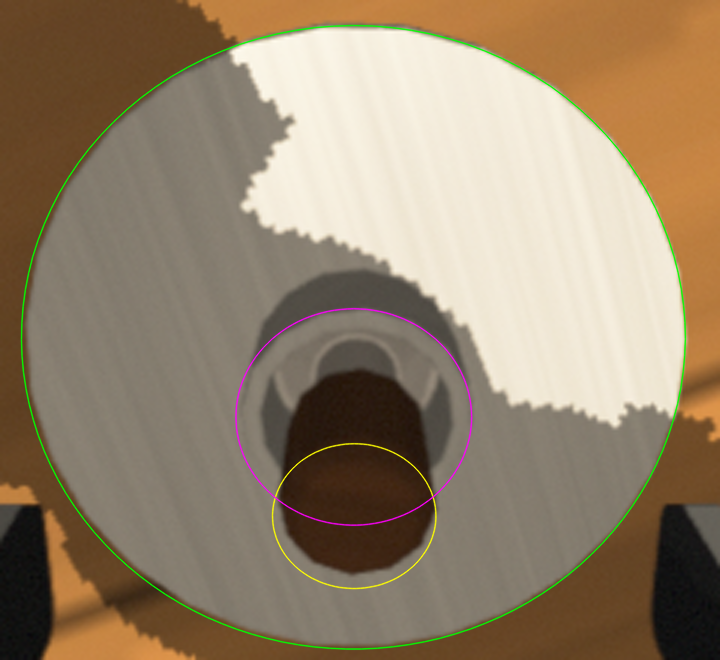

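```bash
python3 -m jog '{"linear":[[0.1,0.1,0],[0.2,0.1,0],[0.2,0.1,0],[0.2,0.1,0],[0.2,0.1,0],[0.2,0.1,0],[0.2,0.1,0],[0.2,0.1,0],[0.2,0.1,0],[0.2,0.1,0]],"twist":[[0,0,0],[0,0,0],[0,0,0],[0,0,0],[0,0,0],[0,0,0],[0,0,0],[0,0,0],[0,0,0],[0,0,0]],"grip":[1,1,-1,-1,-1,-1,-1,-1,-1,-1]}' 50
python3 - <<'E'
from h import *
s=get_state(); print(s["tool_pos"],s["ft_force"])
cv2.imwrite("pics/w3.png",get_image("wrist")[:,:,::-1])
E
```

```text
time_s: 5.3
tool_pos: [0.5409, 0.284, 0.0537]
eef_rot: [0.196, 0.981, 0.0, 0.0]
ft_force: [-1.0, 0.4, 4.8]
grip_width: 0.234
[0.54088102 0.28395718 0.05374781] [-0.95235098  0.3816683   4.80515607]
```

View pics/w3.png

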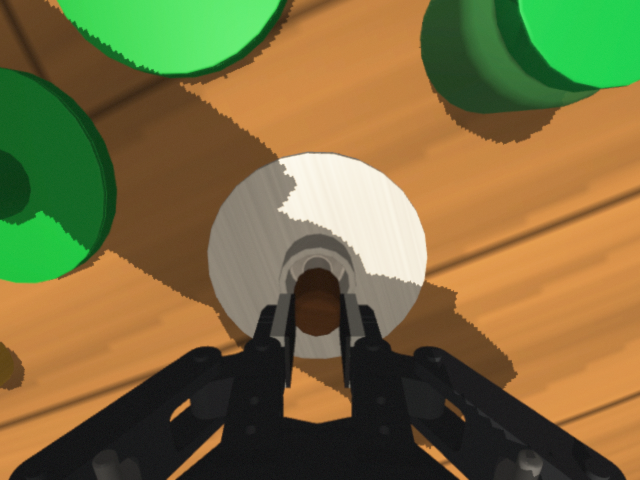

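```bash
python3 -m jog '{"linear":[[0,0,-0.3],[0,0,-0.8],[0,0,-1.5],[0,0,-2.5],[0,0,-3.5],[0,0,-4.5],[0,0,-5],[0,0,-5],[0,0,-5]],"twist":[[0,0,0],[0,0,0],[0,0,0],[0,0,0],[0,0,0],[0,0,0],[0,0,0],[0,0,0],[0,0,0]],"grip":[-1,-1,-1,-1,-1,-1,-1,-1,-1]}'
python3 - <<'E'
from h import *
s=get_state(); print(s["tool_pos"],s["ft_force"],s["ft_torque"])
cv2.imwrite("pics/w4.png",get_image("wrist")[:,:,::-1])
im=get_image("side")
cv2.imwrite("pics/s4.png",cv2.resize(im[80:240,240:430,::-1],None,fx=4,fy=3.7))
E
```

```text
time_s: 6.25
tool_pos: [0.5407, 0.2838, 0.1035]
eef_rot: [0.196, 0.981, -0.0, -0.0]
ft_force: [-0.2, 0.5, -4.1]
grip_width: 0.232
[0.54067107 0.28377857 0.10347444] [-0.15692177  0.53387769 -4.14367773] [0.00207536 0.03805404 0.02042126]
```

View pics/s4.png

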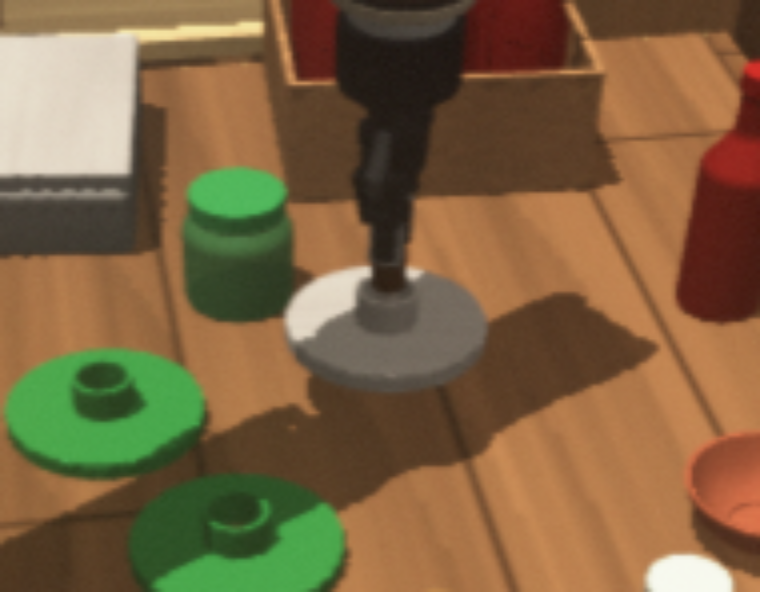

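```bash
python3 -m jog '{"linear":[[-0.2,-0.4,-0.2],[-0.8,-1.3,-0.8],[-1.7,-2.8,-1.6],[-2.8,-4.8,-2.7],[-4.1,-7,-4],[-5.6,-9.5,-5.2],[-7.1,-12.1,-6.4],[-8.5,-14.6,-7.4],[-10,-17.1,-8.2],[-11.3,-19.3,-8.7],[-12.4,-21.3,-9],[-13.3,-22.8,-9],[-13.9,-23.7,-9],[-14.1,-24.1,-9],[-14.1,-24.1,-9]],"twist":[[0,0,0],[0,0,0],[0,0,0],[0,0,0],[0,0,0],[0,0,0],[0,0,0],[0,0,0],[0,0,0],[0,0,0],[0,0,0],[0,0,0],[0,0,0],[0,0,0],[0,0,0]],"grip":[-1,-1,-1,-1,-1,-1,-1,-1,-1,-1,-1,-1,-1,-1,-1]}'
python3 -m jog '{"linear":[[-0.2,-0.4,0],[-0.8,-1.3,0],[-1.7,-2.8,0],[-2.8,-4.8,0],[-4.1,-7,0],[-5.6,-9.5,0],[-7.1,-12.1,0],[-8.5,-14.6,0],[-10,-17.1,0],[-11.3,-19.3,0],[-12.4,-21.3,0],[-13.3,-22.8,0],[-13.9,-23.7,0],[-14.1,-24.1,0],[-14.1,-24.1,0],[-14.1,-24.1,0],[-14.1,-24.1,0]],"twist":[[0,0,0],[0,0,0],[0,0,0],[0,0,0],[0,0,0],[0,0,0],[0,0,0],[0,0,0],[0,0,0],[0,0,0],[0,0,0],[0,0,0],[0,0,0],[0,0,0],[0,0,0],[0,0,0],[0,0,0]],"grip":[-1,-1,-1,-1,-1,-1,-1,-1,-1,-1,-1,-1,-1,-1,-1,-1,-1]}'
python3 - <<'E'
from h import *
s=get_state(); print(s["tool_pos"],s["eef_rot"],s["joints"])
c=calibration("wrist"); im=get_image("wrist"); cv2.imwrite("pics/w5.png",im[:,:,::-1])
x,y=.505,-.225
overlay(im,c,[((x,y,.08,.06),(0,255,0)),((x,y,.08,.056),(0,255,255))],"pics/w5o.png")
E
```

```text
time_s: 7.85
tool_pos: [0.578, 0.0064, 0.1936]
eef_rot: [0.197, 0.98, 0.0, -0.0]
ft_force: [0.1, 1.4, -3.8]
grip_width: 0.236
time_s: 9.55
tool_pos: [0.6159, -0.2682, 0.1935]
eef_rot: [0.195, 0.981, 0.0, -0.0]
ft_force: [0.0, 0.6, -2.9]
grip_width: 0.232
[ 0.61593065 -0.26815155  0.19353824] [ 1.95352523e-01  9.80733015e-01  3.80870436e-04 -1.61978181e-05] [ 0.16693357  0.52902862  0.26017445  1.48315006 -0.14365013  1.1482705
  1.6296595 ]
```

View pics/w5o.png

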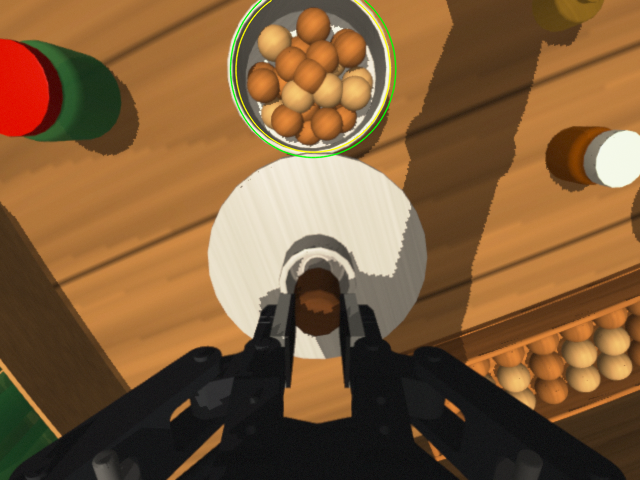

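```bash
cat > fit.py <<'E'
from h import *
from scipy.optimize import minimize
def edge_fit(im,c,z,r,x0,y0,bright_in,w=.0025,mask=None,n=240):
    # maximise signed radial contrast at radius r
    g=cv2.GaussianBlur(im.min(2).astype(np.float32),(0,0),0.7)
    def s(p,rr):
        q=proj(c,circ(p[0],p[1],z,rr,n)).astype(np.float32)
        v=cv2.remap(g,q[:,0].reshape(1,-1),q[:,1].reshape(1,-1),cv2.INTER_LINEAR)[0]
        ok=(q[:,0]>2)&(q[:,0]<637)&(q[:,1]>2)&(q[:,1]<477)
        return v,ok
    def f(p):
        a,ok=s(p,r-w);b,ok2=s(p,r+w);d=(a-b)*(1 if bright_in else -1)
        return -np.clip(d[ok&ok2],-30,60).mean()
    best=min(((f((x0+i*.001,y0+j*.001)),i,j) for i in range(-8,9) for j in range(-8,9)))
    p=minimize(f,(x0+best[1]*.001,y0+best[2]*.001),method="Nelder-Mead",options=dict(xatol=1e-5,initial_simplex=[(x0+best[1]*.001,y0+best[2]*.001),(x0+best[1]*.001+.001,y0+best[2]*.001),(x0+best[1]*.001,y0+best[2]*.001+.001)]))
    return p.x,p.fun
E
python3 - <<'E'
from fit import *
for cam,f in (("top","top0"),("side","side0"),("wrist","w5")):
    im=cv2.imread(f"pics/{f}.png")[:,:,::-1]; c=calibration(cam)
    print(cam,"outer",edge_fit(im,c,.08,.06,.505,-.225,True),"inner",edge_fit(im,c,.08,.056,.505,-.225,False))
im=cv2.imread("pics/w5.png")[:,:,::-1]; c=calibration("wrist")
print("plate",edge_fit(im,c,.0195+.1395,.067,.616,-.268,True,.003), get_state()["tool_pos"])
x,y=edge_fit(im,c,.08,.056,.505,-.225,False)[0]; X,Y=.6159,-.2682
overlay(im,c,[((x,y,.08,.06),(0,255,0)),((x,y,.08,.056),(0,255,255)),((X,Y,.22,.012),(0,255,0)),((X,Y,.159,.067),(0,255,0)),((X,Y,.185,.021),(255,0,255))],"pics/w5p.png",(200,0,440,360),1.6667)
for n in ("inner_knob","tin_rim"): print(n,[(np.round(d["position"],4).tolist(),round(d["score"],2)) for d in place_of("wrist",n)][:3])
E
```

```text
top outer (array([ 0.50268022, -0.22674155]), np.float64(-58.619117736816406)) inner (array([ 0.50267526, -0.22647177]), np.float64(-46.95934295654297))
side outer (array([ 0.50369559, -0.22808348]), np.float64(-59.3455810546875)) inner (array([ 0.50358399, -0.22847446]), np.float64(-52.78026580810547))
wrist outer (array([ 0.50326351, -0.2276048 ]), np.float64(-51.770164489746094)) inner (array([ 0.50429604, -0.22795872]), np.float64(-58.624847412109375))
plate (array([ 0.6163779 , -0.26911902]), np.float64(-49.791786193847656)) [ 0.61591803 -0.2683563   0.19359769]
inner_knob []
tin_rim [([0.5043, -0.2276, 0.0832], 0.83)]
```

View pics/w5p.png

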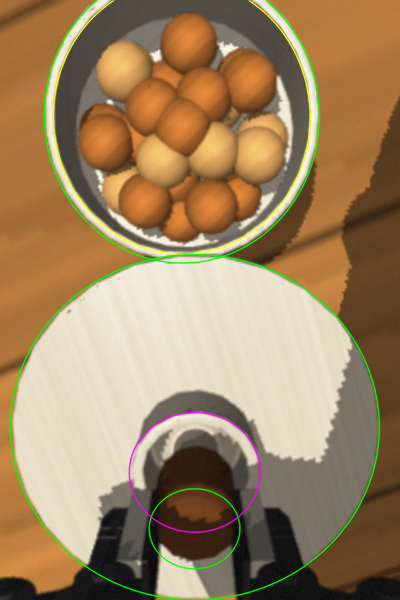

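```bash
python3 -m jog '{"linear":[[0.3,0,0],[1,-0.1,0],[2.3,-0.1,0.2],[4,-0.2,0.5],[5.9,-0.3,1],[7.8,-0.4,1.7],[9.5,-0.5,2.5],[10.8,-0.5,3.3],[11.5,-0.6,4],[11.8,-0.6,4.5],[11.8,-0.6,4.8],[11.8,-0.6,5],[11.8,-0.6,5],[11.8,-0.6,5],[11.8,-0.6,5]],"twist":[[0,0,0],[0,0,0],[0,0,0],[0,0,0],[0,0,0],[0,0,0],[0,0,0],[0,0,0],[0,0,0],[0,0,0],[0,0,0],[0,0,0],[0,0,0],[0,0,0],[0,0,0]],"grip":[-1,-1,-1,-1,-1,-1,-1,-1,-1,-1,-1,-1,-1,-1,-1]}'
python3 - <<'E'
from fit import *
s=get_state(); p=s["tool_pos"]; print(p,s["eef_rot"],s["ft_force"])
dz=p[2]-.0537
for cam in ("top","side","wrist"):
    c=calibration(cam); im=get_image(cam); cv2.imwrite(f"pics/{cam}6.png",im[:,:,::-1])
    if cam!="top": print(cam,"plate",edge_fit(im,c,.0195+dz,.067,p[0],p[1],True,.003))
c=calibration("side")
im=cv2.imread("pics/side6.png")[:,:,::-1]; x,y=.5035,-.2277
overlay(im,c,[((x,y,.08,.06),(0,255,0)),((p[0],p[1],dz+.019,.067),(0,255,255)),((x,y,0,.06),(255,0,255))],"pics/s6o.png",(300,230,440,385),5)
E
```

```text
time_s: 11.2
tool_pos: [0.5048, -0.2299, 0.1436]
eef_rot: [0.196, 0.981, -0.0, 0.0]
ft_force: [-0.6, 0.4, -3.7]
grip_width: 0.232
[ 0.50477071 -0.22987899  0.14363676] [ 1.96139296e-01  9.80576023e-01 -5.67268255e-05  1.89285424e-04] [-0.64966695  0.43949119 -3.74794348]
side plate (array([ 0.50434262, -0.22875282]), np.float64(-52.00147247314453))
wrist plate (array([ 0.50294538, -0.22761231]), np.float64(-50.966529846191406))
```

View pics/s6o.png

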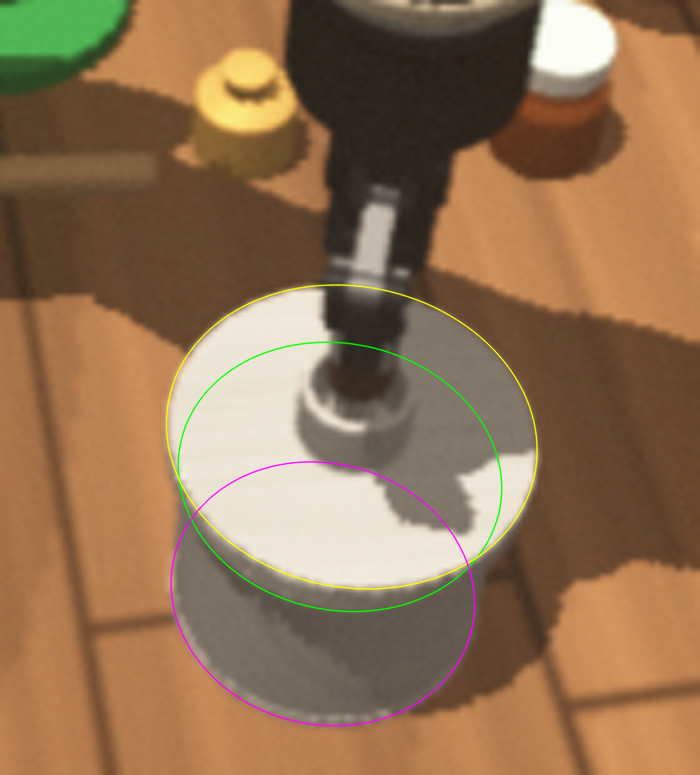

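View pics/top6.png

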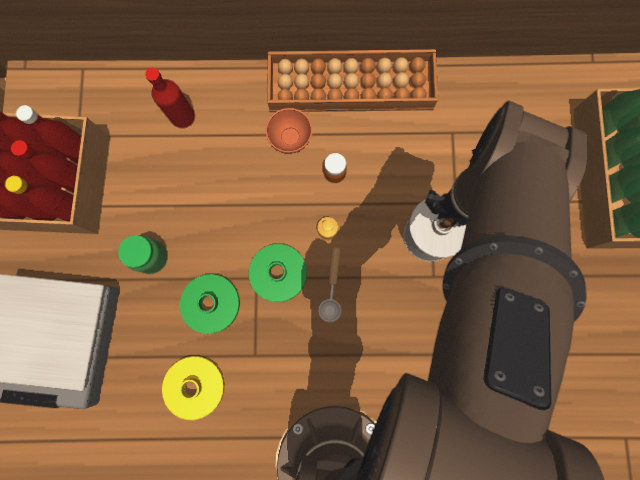

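```bash
python3 -m jog '{"linear":[[0.1,0.1,0.2],[0.1,0.1,0.4],[0.1,0.1,0.6],[0.1,0.1,0.8],[0.1,0.1,1.0],[0.1,0.1,1.2],[0.1,0.1,1.4],[0.1,0.1,1.5],[0.1,0.1,1.5],[0.1,0.1,1.5]],"twist":[[0,0,0],[0,0,0],[0,0,0],[0,0,0],[0,0,0],[0,0,0],[0,0,0],[0,0,0],[0,0,0],[0,0,0]],"grip":[-1,-1,-1,-1,-1,-1,-1,-1,-1,-1]}'
python3 - <<'E'
from h import *
s=get_state(); p=s["tool_pos"]; print(p,s["ft_force"],s["ft_torque"])
E
```

```text
time_s: 12.35
tool_pos: [0.5039, -0.2284, 0.1285]
eef_rot: [0.196, 0.981, 0.0, 0.0]
ft_force: [-0.6, -0.7, -3.9]
grip_width: 0.231
[ 0.50392972 -0.22839394  0.12851632] [-0.58967582 -0.72212254 -3.93971698] [-0.01639554  0.01919951 -0.04956723]
```

```bash
python3 -m jog '{"linear":[[0,0,0.1],[0,0,0.2],[0,0,0.3],[0,0,0.4],[0,0,0.5],[0,0,0.55],[0,0,0.55]],"twist":[[0,0,0],[0,0,0],[0,0,0],[0,0,0],[0,0,0],[0,0,0],[0,0,0]],"grip":[-1,-1,-1,-1,-1,-1,-1]}'
python3 -m jog '{"linear":[[0,0,0.05],[0,0,0.1],[0,0,0.1],[0,0,0.1]],"twist":[[0,0,0],[0,0,0],[0,0,0],[0,0,0]],"grip":[-1,-1,-1,-1]}'
python3 - <<'E'
from h import *
s=get_state(); p=s["tool_pos"]; print(p,s["ft_force"],s["ft_torque"])
E
```

```text
time_s: 13.05
tool_pos: [0.5039, -0.2284, 0.1229]
eef_rot: [0.196, 0.981, 0.0, -0.0]
ft_force: [0.3, -0.4, -3.2]
grip_width: 0.234
time_s: 13.45
tool_pos: [0.5039, -0.2284, 0.122]
eef_rot: [0.196, 0.981, 0.0, 0.0]
ft_force: [-0.1, 0.1, -2.7]
grip_width: 0.229
[ 0.50389061 -0.22838584  0.12200956] [-0.06642393  0.14611577 -2.68421673] [0.02249038 0.00266726 0.00971195]
```

Contact is about to come; a further small step.

```bash
python3 -m jog '{"linear":[[0,0,0.05],[0,0,0.1],[0,0,0.1],[0,0,0.1]],"twist":[[0,0,0],[0,0,0],[0,0,0],[0,0,0]],"grip":[-1,-1,-1,-1]}'
python3 - <<'E'
from h import *
s=get_state(); p=s["tool_pos"]; print(p,s["ft_force"],s["ft_torque"])
im=get_image("side"); cv2.imwrite("pics/s7.png",cv2.resize(im[230:385,300:440,::-1],None,fx=4,fy=3.8))
E
```

```text
time_s: 13.85
tool_pos: [0.504, -0.2285, 0.1217]
eef_rot: [0.196, 0.981, 0.0, 0.0]
ft_force: [-3.1, 1.6, 5.3]
grip_width: 0.23
[ 0.50400655 -0.22847995  0.12172546] [-3.12363931  1.58174566  5.27857062] [ 0.24384184  0.68329684 -0.01896941]
```

View pics/s7.png

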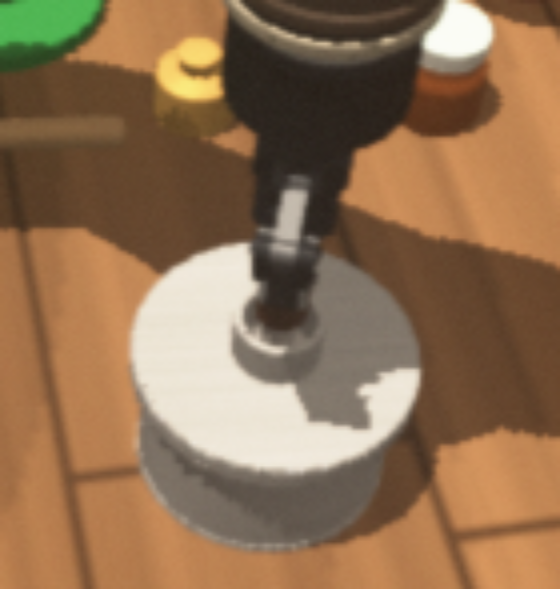

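```bash
python3 -m jog '{"linear":[[0,0,0],[0,0,0],[0,0,0],[0,0,0],[0,0,0],[0,0,0],[0,0,0],[0,0,0],[0,0,0],[0,0,0],[0,0,0],[0,0,0]],"twist":[[0,0,0],[0,0,0],[0,0,0],[0,0,0],[0,0,0],[0,0,0],[0,0,0],[0,0,0],[0,0,0],[0,0,0],[0,0,0],[0,0,0]],"grip":[-0.4,-0.3,0,0.4,0.8,1,1,1,1,1,1,1]}'
python3 - <<'E'
from fit import *
s=get_state(); p=s["tool_pos"]; print(p,s["ft_force"],s["ft_torque"])
for cam in ("side","wrist"):
    c=calibration(cam); im=get_image(cam); cv2.imwrite(f"pics/{cam}8.png",im[:,:,::-1])
    x,y=edge_fit(im,c,.087,.067,.504,-.228,True,.003)[0]; print(cam,"plate",x,y)
    overlay(im,c,[((x,y,.087,.067),(0,255,255)),((.5035,-.2277,.148,.012),(0,255,0)),((x,y,.113,.021),(255,0,255))],f"pics/{cam}8o.png",(310,240,430,360) if cam=="side" else (170,100,450,380),5 if cam=="side" else 2)
    for n in ("inner_knob","outer_collar","tin_rim"): print(n,[(np.round(d["position"],4).tolist(),round(d["score"],2)) for d in place_of(cam,n)][:3])
E
```

```text
time_s: 15.1
tool_pos: [0.5039, -0.2284, 0.121]
eef_rot: [0.196, 0.981, 0.0, 0.0]
ft_force: [0.1, -0.3, 0.6]
grip_width: 0.997
[ 0.50388118 -0.22841512  0.12100556] [ 0.06686766 -0.28061661  0.60143214] [-0.04694613 -0.00912147  0.00015224]
side plate 0.5042626953125 -0.23020849609375
inner_knob []
outer_collar [([0.3492, 0.2821, 0.0255], 0.81), ([0.165, 0.3096, 0.0251], 0.62), ([0.5041, -0.2253, 0.0983], 0.58)]
tin_rim []
wrist plate 0.504446800943464 -0.22682547897845506
inner_knob [([0.5035, -0.2307, 0.1323], 0.85)]
outer_collar []
tin_rim []
```

View pics/side8o.png

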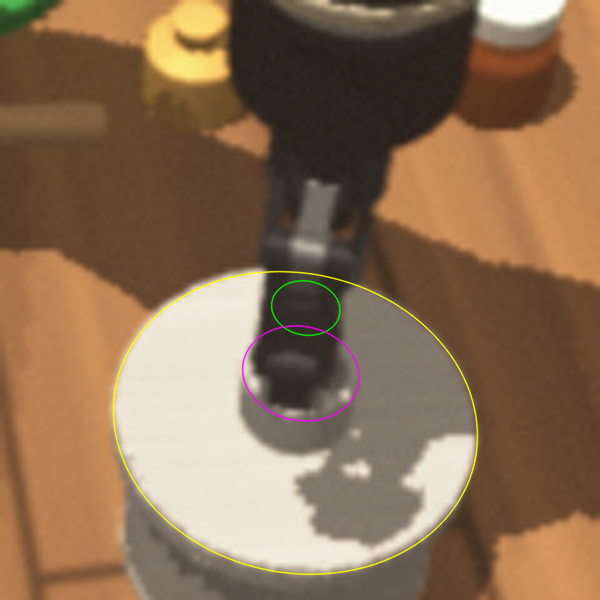

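View pics/wrist8o.png

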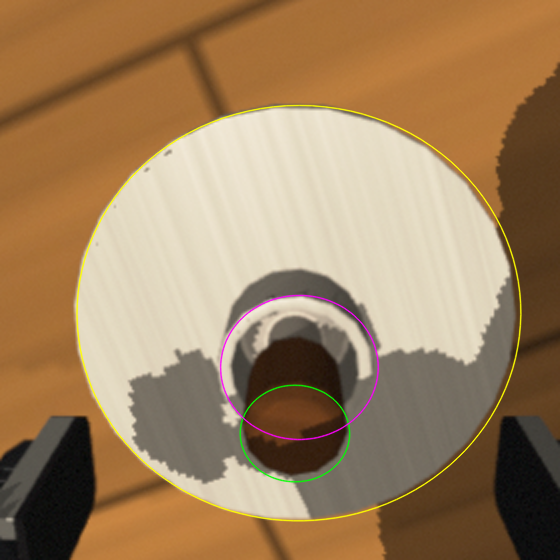

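```bash
python3 -m jog '{"linear":[[0,0,0.3],[0,0,0.8],[0,0,1.3],[0,0,1.8],[0,0,2.3],[0,0,2.7],[0,0,2.9],[0,0,3.0],[0,0,3.0],[0,0,3.0]],"twist":[[0,0,0],[0,0,0],[0,0,0],[0,0,0],[0,0,0],[0,0,0],[0,0,0],[0,0,0],[0,0,0],[0,0,0]],"grip":[1,1,1,1,1,1,1,1,1,1]}' 40
python3 - <<'E'
from fit import *
s=get_state(); p=s["tool_pos"]; print(p,s["ft_force"],s["ft_torque"])
c=calibration("wrist"); im=get_image("wrist"); cv2.imwrite("pics/w9.png",im[:,:,::-1])
x,y=edge_fit(im,c,.087,.067,.504,-.228,True,.003)[0]; print("plate",x,y)
overlay(im,c,[((x,y,.087,.067),(0,255,255)),((x,y,.113,.021),(255,0,255)),((x,y,.113,.017),(255,0,255))],"pics/w9o.png")
E
```

```text
time_s: 16.5
tool_pos: [0.504, -0.2285, 0.0912]
eef_rot: [0.196, 0.981, -0.0, 0.0]
ft_force: [-0.4, -0.2, -0.5]
grip_width: 0.998
[ 0.50402347 -0.22848126  0.09118448] [-0.41748007 -0.24408939 -0.4963797 ] [-0.00701341 -0.04594483  0.06471602]
plate 0.5017146959453822 -0.2272273661792278
```

View pics/w9o.png

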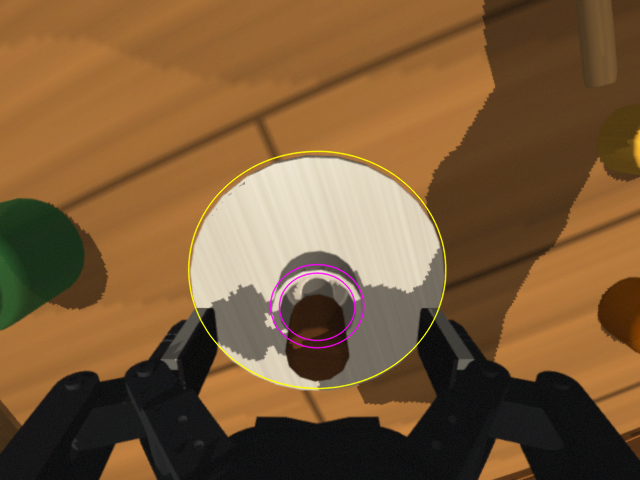

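```bash
python3 -m jog '{"linear":[[0,0,0],[0,0,0],[0,0,0],[0,0,0],[0,0,0],[0,0,0],[0,0,0],[0,0,0]],"twist":[[0,0,0],[0,0,0],[0,0,0],[0,0,0],[0,0,0],[0,0,0],[0,0,0],[0,0,0]],"grip":[0.3,0,-0.3,-1,-1,-1,-1,-1]}' 40
python3 - <<'E'
from fit import *
s=get_state(); p=s["tool_pos"]; print(p,s["ft_force"],s["ft_torque"])
c=calibration("wrist"); im=get_image("wrist"); cv2.imwrite("pics/w10.png",im[:,:,::-1])
E
```

```text
time_s: 17.35
tool_pos: [0.505, -0.2289, 0.0923]
eef_rot: [0.196, 0.981, -0.0, 0.001]
ft_force: [-0.0, -0.2, 10.9]
grip_width: 0.267
[ 0.50495338 -0.22886855  0.0923025 ] [-0.03999733 -0.20313633 10.85560599] [0.04835842 0.23897631 0.0306836 ]
```

View pics/w10.png

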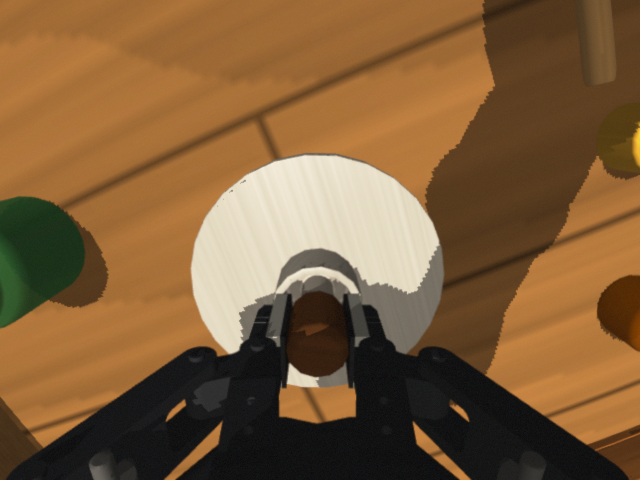

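```bash
python3 - <<'E'
from h import *
a=cv2.imread("pics/w3.png")[220:400,220:420]; b=cv2.imread("pics/w10.png")[220:400,220:420]
cv2.imwrite("pics/m2.png",np.hstack([cv2.resize(i,(400,360),interpolation=cv2.INTER_CUBIC) for i in(a,b)]))
print(get_state()["grip_width"])
im=get_image("side"); cv2.imwrite("pics/s10.png",cv2.resize(im[250:360,310:430,::-1],None,fx=5,fy=5,interpolation=cv2.INTER_CUBIC))
E
```

```text
0.2682020986341198
```

View pics/m2.png

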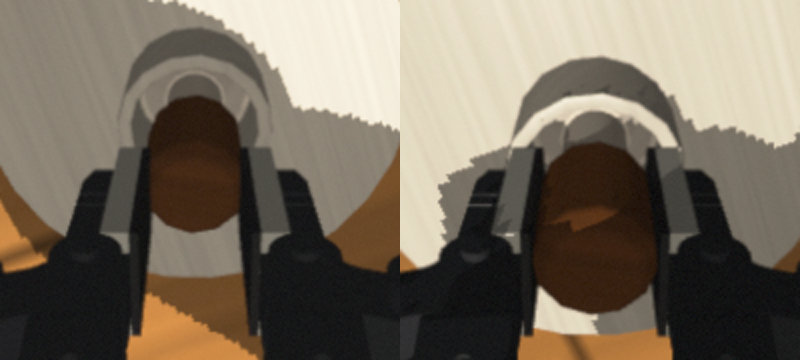

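View pics/s10.png

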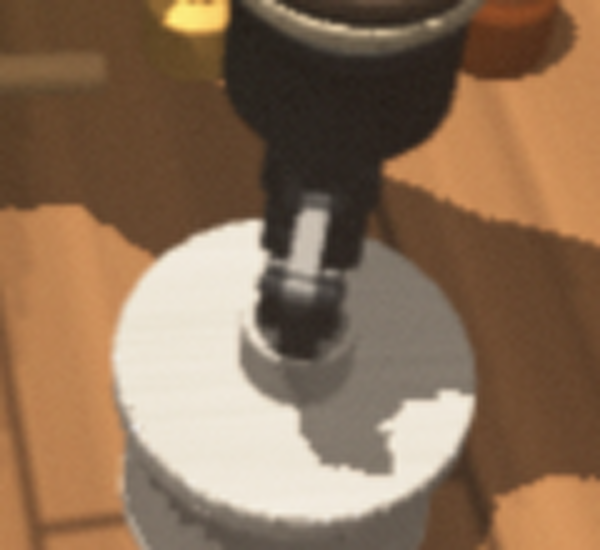

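```bash
python3 - <<'E'
from h import *
s=get_state(); c=calibration("wrist"); T=R.from_quat(s["eef_rot"]).as_matrix(); p=s["tool_pos"]
for name,hw,fn in (("open",.0425,"w9"),("closed",.012,"w10"),("knob",.012,"w3")):
    im=cv2.imread(f"pics/{fn}.png"); 
    for d,col in ((0,(0,0,255)),(.010,(0,255,255)),(.020,(0,255,0)),(.03,(255,255,0))):
        for sg in (1,-1):
            P=np.array([[x,sg*hw,-d] for x in (-.011,.011)])@T.T+p
            q=proj(c,P); print(name,d,sg,np.round(q).tolist())
            cv2.line(im,*[tuple(int(v) for v in a) for a in np.round(q)],col,1)
    x0,y0,x1,y1=(140,220,500,420) if name=="open" else (220,220,420,400)
    cv2.imwrite(f"pics/pad_{name}.png",cv2.resize(im[y0:y1,x0:x1],None,fx=2,fy=2))
a=cv2.imread("pics/pad_knob.png");b=cv2.imread("pics/pad_closed.png");cv2.imwrite("pics/m3.png",np.vstack([np.hstack([a,b])]))
E
```

```text
open 0 1 [[397.0, 310.0], [400.0, 271.0]]
open 0 -1 [[235.0, 310.0], [231.0, 271.0]]
open 0.01 1 [[401.0, 320.0], [405.0, 279.0]]
open 0.01 -1 [[230.0, 320.0], [227.0, 279.0]]
open 0.02 1 [[406.0, 330.0], [410.0, 288.0]]
open 0.02 -1 [[225.0, 331.0], [221.0, 288.0]]
open 0.03 1 [[411.0, 343.0], [416.0, 298.0]]
open 0.03 -1 [[220.0, 343.0], [215.0, 298.0]]
closed 0 1 [[339.0, 310.0], [340.0, 271.0]]
closed 0 -1 [[293.0, 310.0], [292.0, 271.0]]
closed 0.01 1 [[340.0, 320.0], [341.0, 279.0]]
closed 0.01 -1 [[292.0, 320.0], [290.0, 279.0]]
closed 0.02 1 [[341.0, 331.0], [342.0, 288.0]]
closed 0.02 -1 [[290.0, 331.0], [289.0, 288.0]]
closed 0.03 1 [[343.0, 343.0], [344.0, 298.0]]
closed 0.03 -1 [[289.0, 343.0], [287.0, 299.0]]
knob 0 1 [[339.0, 310.0], [340.0, 271.0]]
knob 0 -1 [[293.0, 310.0], [292.0, 271.0]]
knob 0.01 1 [[340.0, 320.0], [341.0, 279.0]]
knob 0.01 -1 [[292.0, 320.0], [290.0, 279.0]]
knob 0.02 1 [[341.0, 331.0], [342.0, 288.0]]
knob 0.02 -1 [[290.0, 331.0], [289.0, 288.0]]
knob 0.03 1 [[343.0, 343.0], [344.0, 298.0]]
knob 0.03 -1 [[289.0, 343.0], [287.0, 299.0]]
```

View pics/pad_open.png

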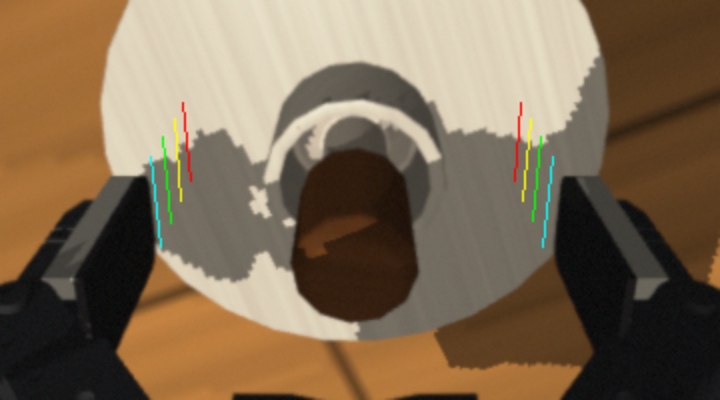

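View pics/m3.png

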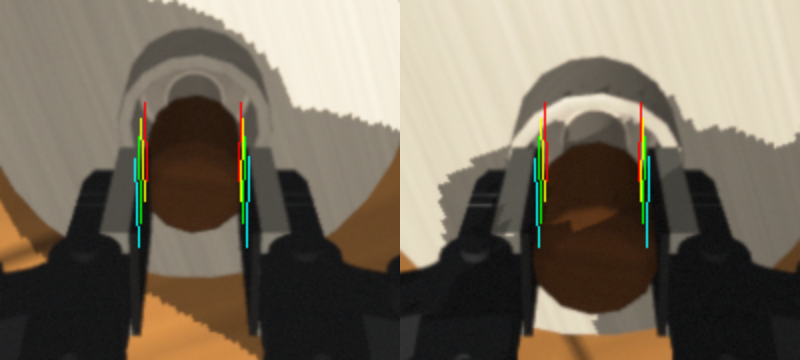

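```bash
python3 -m jog '{"linear":[[0,0,0],[0,0,0],[0,0,0],[0,0,0],[0,0,0],[0,0,0],[0,0,0],[0,0,0]],"twist":[[0,0,0],[0,0,0],[0,0,0],[0,0,0],[0,0,0],[0,0,0],[0,0,0],[0,0,0]],"grip":[0,1,1,1,1,1,1,1]}' 40
python3 - <<'E'
from fit import *
s=get_state(); p=s["tool_pos"]; print(p,s["ft_force"],s["ft_torque"])
c=calibration("wrist"); im=get_image("wrist"); cv2.imwrite("pics/w11.png",im[:,:,::-1])
im=get_image("side"); cv2.imwrite("pics/s11.png",cv2.resize(im[230:385,300:440,::-1],None,fx=4,fy=3.8,interpolation=cv2.INTER_CUBIC))
E
```

```text
time_s: 18.25
tool_pos: [0.5039, -0.2284, 0.091]
eef_rot: [0.196, 0.981, 0.0, 0.0]
ft_force: [-0.1, -0.2, -0.0]
grip_width: 1.002
[ 0.50388183 -0.22841945  0.09099689] [-0.11234751 -0.17308245 -0.02961232] [ 0.04901081  0.02574904 -0.08245265]
```

View pics/w11.png

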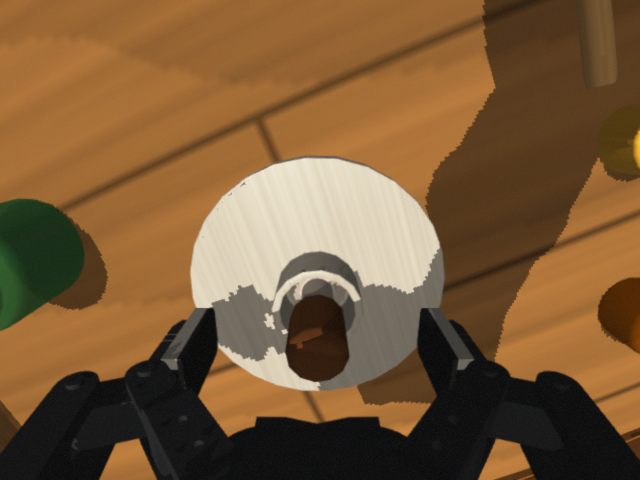

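View pics/s11.png

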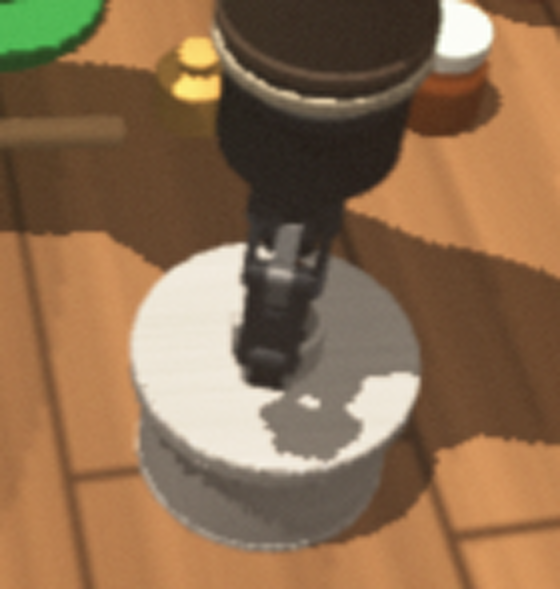

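```bash
python3 - <<'E'
from h import *
c=calibration("side"); 
for w in (.0425,.050,.057):
  for z in (.091,.10,.105,.11,.115,.12,.13): print(w,z,proj(c,[.5039-.385*w,-.2284-.923*w,z])[0].round(1))
E
```

```text
0.0425 0.091 [364.3 339.5]
0.0425 0.1 [364.7 336.6]
0.0425 0.105 [364.9 335. ]
0.0425 0.11 [365.1 333.4]
0.0425 0.115 [365.4 331.8]
0.0425 0.12 [365.6 330.1]
0.0425 0.13 [366.1 326.8]
0.05 0.091 [363.6 343. ]
0.05 0.1 [364.  340.1]
0.05 0.105 [364.2 338.6]
0.05 0.11 [364.4 336.9]
0.05 0.115 [364.7 335.3]
0.05 0.12 [364.9 333.7]
0.05 0.13 [365.4 330.4]
0.057 0.091 [362.9 346.3]
0.057 0.1 [363.3 343.5]
0.057 0.105 [363.5 341.9]
0.057 0.11 [363.8 340.3]
0.057 0.115 [364.  338.7]
0.057 0.12 [364.2 337.1]
0.057 0.13 [364.7 333.8]
```

```bash
python3 -m jog '{"linear":[[0,0,0.3],[0,0,0.6],[0,0,0.9],[0,0,1.1],[0,0,1.2],[0,0,1.3],[0,0,1.3]],"twist":[[0,0,0],[0,0,0],[0,0,0],[0,0,0],[0,0,0],[0,0,0],[0,0,0]],"grip":[1,1,1,1,1,1,1]}' 40
python3 -m jog '{"linear":[[0,0,0.1],[0,0,0.1]],"twist":[[0,0,0],[0,0,0]],"grip":[1,1]}' 40
```

```text
time_s: 19.05
tool_pos: [0.5039, -0.2284, 0.0779]
eef_rot: [0.196, 0.981, 0.0, -0.0]
ft_force: [0.6, 0.2, 0.2]
grip_width: 1.0
time_s: 19.25
tool_pos: [0.5039, -0.2284, 0.077]
eef_rot: [0.196, 0.981, 0.0, 0.0]
ft_force: [0.6, -0.2, 0.4]
grip_width: 1.003
```

```bash
python3 -m jog '{"linear":[[0,0,0],[0,0,0],[0,0,0],[0,0,0],[0,0,0],[0,0,0],[0,0,0],[0,0,0]],"twist":[[0,0,0],[0,0,0],[0,0,0],[0,0,0],[0,0,0],[0,0,0],[0,0,0],[0,0,0]],"grip":[0.5,0.2,0,-1,-1,-1,-1,-1]}' 40
python3 - <<'E'
from fit import *
s=get_state(); p=s["tool_pos"]; print(p,s["ft_force"],s["ft_torque"])
im=get_image("wrist"); cv2.imwrite("pics/w12.png",cv2.resize(im[200:420,180:460,::-1],None,fx=2.5,fy=2.5))
E
```

```text
time_s: 20.05
tool_pos: [0.5039, -0.2285, 0.0775]
eef_rot: [0.196, 0.981, 0.0, 0.0]
ft_force: [-1.5, 0.7, 4.9]
grip_width: 0.475
[ 0.50392036 -0.2284907   0.0774676 ] [-1.51426518  0.72068704  4.88855988] [0.10404074 0.40637395 0.01496703]
```

View pics/w12.png

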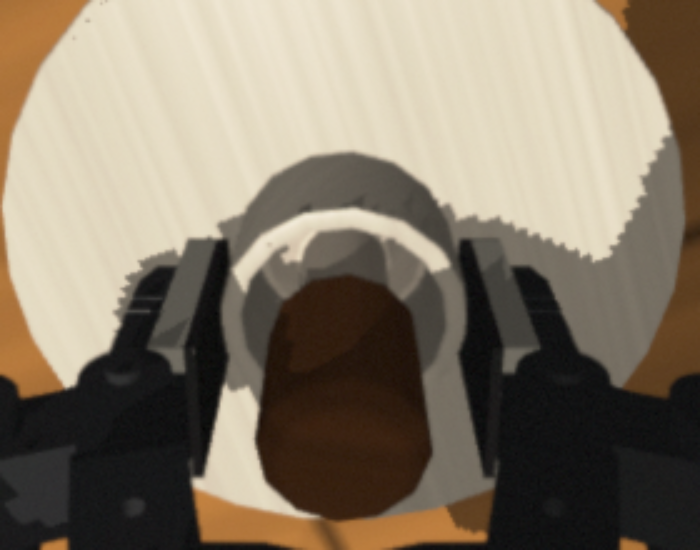

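```bash
python3 -m jog '{"linear":[[0,0,-0.1],[0,0,-0.2],[0,0,-0.4],[0,0,-0.6],[0,0,-0.8],[0,0,-0.8],[0,0,-0.8]],"twist":[[0,0,0],[0,0,0],[0,0,0],[0,0,0],[0,0,0],[0,0,0],[0,0,0]],"grip":[-1,-1,-1,-1,-1,-1,-1]}' 40
python3 - <<'E'
from fit import *
s=get_state(); p=s["tool_pos"]; print(p,s["ft_force"],s["ft_torque"])
im=get_image("wrist"); cv2.imwrite("pics/w13.png",cv2.resize(im[200:420,180:460,::-1],None,fx=2.5,fy=2.5))
im=get_image("side"); cv2.imwrite("pics/s13.png",cv2.resize(im[230:385,300:440,::-1],None,fx=4,fy=3.8,interpolation=cv2.INTER_CUBIC))
E
```

```text
time_s: 20.8
tool_pos: [0.5039, -0.2284, 0.085]
eef_rot: [0.196, 0.981, 0.0, 0.0]
ft_force: [-0.2, 0.7, -2.0]
grip_width: 0.48
[ 0.50391593 -0.22842581  0.08504239] [-0.23214581  0.70076753 -1.97327261] [0.01433543 0.02668999 0.02153433]
```

View pics/w13.png

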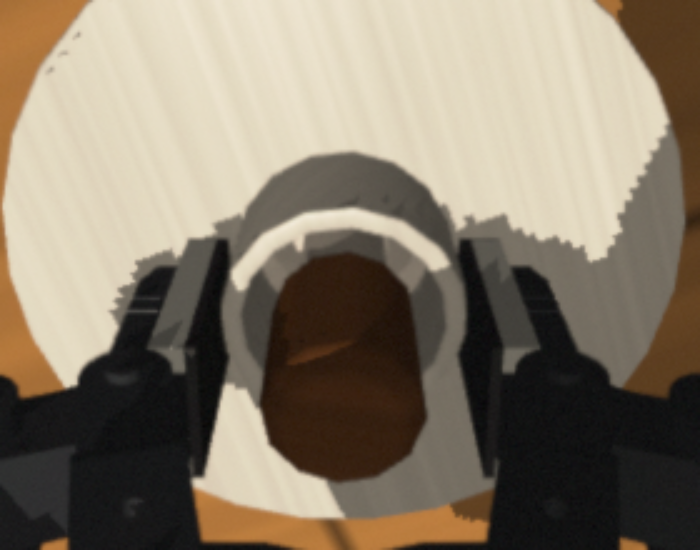

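View pics/s13.png

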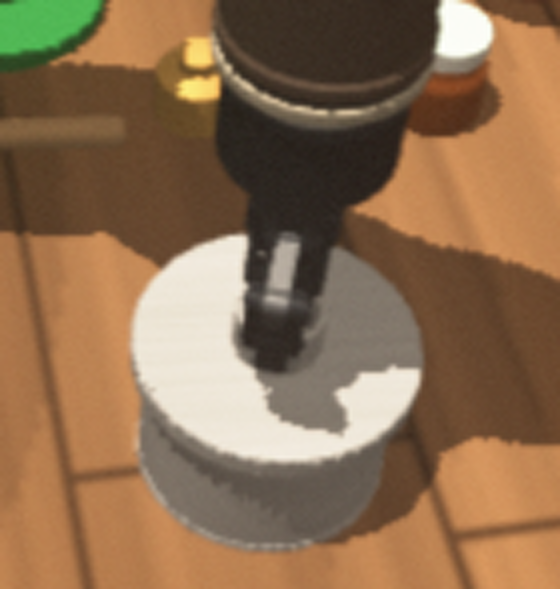

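```bash
python3 -m jog '{"linear":[[0,0,-0.2],[0,0,-0.6],[0,0,-1.1],[0,0,-1.7],[0,0,-2.3],[0,0,-3],[0,0,-3.7],[0,0,-4.5],[0,0,-5.4],[0,0,-6.4],[0,0,-7.5],[0,0,-8.6],[0,0,-9.6],[0,0,-10.4],[0,0,-11],[0,0,-11.4],[0,0,-11.5],[0,0,-11.5],[0,0,-11.5],[0,0,-11.5]],"twist":[[0,0,0],[0,0,0],[0,0,0],[0,0,0],[0,0,0],[0,0,0],[0,0,0],[0,0,0],[0,0,0],[0,0,0],[0,0,0],[0,0,0],[0,0,0],[0,0,0],[0,0,0],[0,0,0],[0,0,0],[0,0,0],[0,0,0],[0,0,0]],"grip":[-1,-1,-1,-1,-1,-1,-1,-1,-1,-1,-1,-1,-1,-1,-1,-1,-1,-1,-1,-1]}' 40
python3 - <<'E'
from fit import *
s=get_state(); p=s["tool_pos"]; print(p,s["ft_force"],np.abs(s["joint_velocities"]).max())
c=calibration("side"); im=get_image("side"); cv2.imwrite("pics/side14.png",im[:,:,::-1])
overlay(im,c,[((.5035,-.2277,.084,.06),(0,255,0)),((.5035,-.2277,.148,.012),(0,255,0)),((.5039,-.2284,.087+p[2]-.077,.067),(0,255,255)),((.5035,-.2277,0,.06),(255,0,255))],"pics/s14.png",(290,190,450,385),3.8)
for cam in ("side","top"):
  if cam=="top": get_image("top")
  for n in ("inner_knob","outer_collar","tin_rim","tin"): print(cam,n,[(np.round(d["position"],4).tolist(),round(d["score"],2)) for d in place_of(cam,n)][:5])
im=get_image("wrist"); cv2.imwrite("pics/w14.png",im[:,:,::-1])
E
```

```text
time_s: 22.9
tool_pos: [0.5037, -0.2283, 0.1996]
eef_rot: [0.196, 0.981, 0.0, -0.0]
ft_force: [-0.4, 0.3, -1.6]
grip_width: 0.474
[ 0.50367274 -0.2283285   0.19962722] [-0.36426159  0.32840016 -1.60706626] 0.0017919416021253112
side inner_knob []
side outer_collar [([0.4194, 0.1226, 0.0272], 0.86), ([0.5029, -0.2271, 0.2223], 0.82), ([0.163, 0.3075, 0.0272], 0.76), ([0.3484, 0.2842, 0.03], 0.69)]
side tin_rim [([0.5018, -0.2284, 0.1908], 0.61)]
side tin [([0.504, -0.228, 0.0003], 0.7)]
top inner_knob [([0.504, -0.2272, 0.1319], 0.87), ([0.5053, -0.2301, 0.2203], 0.73), ([0.7514, 0.0994, -0.0], 0.62), ([0.5116, -0.2292, 0.196], 0.49)]
top outer_collar [([0.5053, -0.2306, 0.2193], 0.96), ([0.1659, 0.306, 0.0275], 0.96), ([0.3456, 0.2783, 0.028], 0.91), ([0.4239, 0.1252, 0.027], 0.67)]
top tin_rim [([0.5052, -0.231, 0.2183], 0.6), ([0.4577, 0.4185, -0.0038], 0.41), ([0.3898, 0.0057, -0.0008], 0.24)]
top tin [([0.7501, 0.0972, 0.0008], 0.44)]
```

View pics/s14.png

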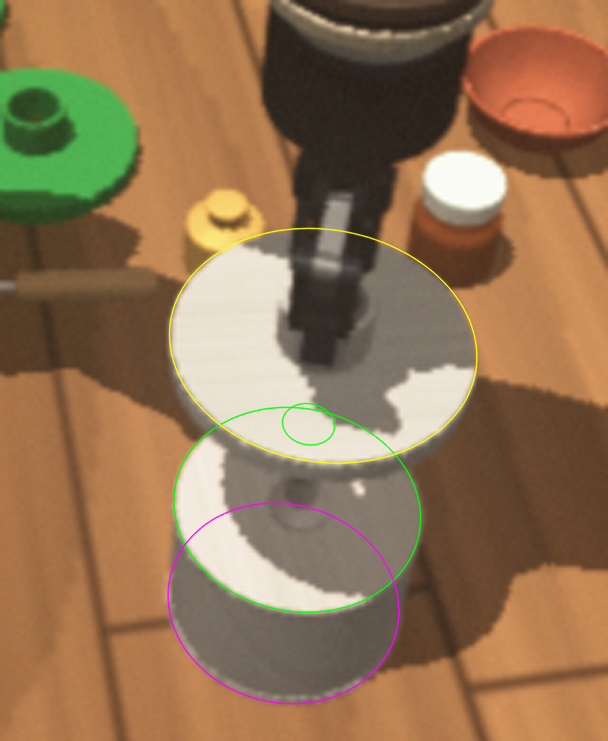

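View pics/w14.png

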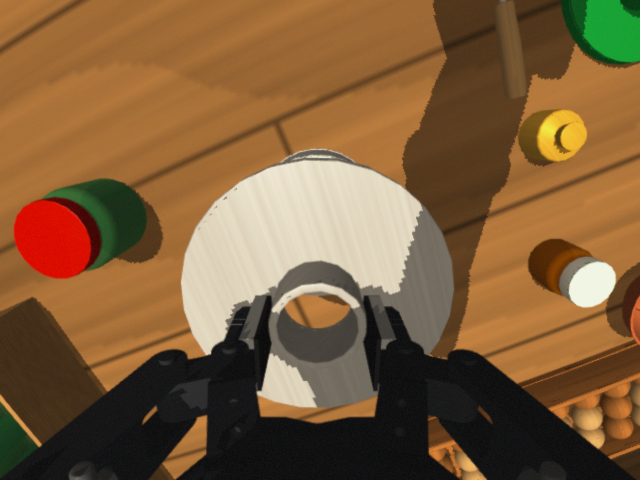

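```bash
python3 - <<'E'
from bench import *
close_job(); s=get_state(); print(s["time_s"],s["tool_pos"],s["ft_force"],s["grip_width"])
E
```

```text
the job is handed in; nothing more can be done
the job is handed in; nothing more can be done
```

The job is handed in at about 23 s of the 58 s allowed. I carried both lids by the knob, set them down on the tin, let go, then lifted the outer lid alone by its collar. I ended holding it about 12 cm above its seat. No verdict was reported.

**One thing that went wrong:** my first try at the collar was too high. The real fingertips sit about 2–3 cm behind the given TCP, so the pads pressed on the collar's top edge with about 11 N and closed close to or onto the knob. I opened the gripper, saw nothing had moved, went 14 mm lower and took the collar. The grip then read 40 mm, against the collar's 42 mm.

**Seating:** the lids touched down at TCP height 0.1217 m, against 0.122 m predicted, with about 9 N of contact. After release, the lid's top plate matched its seated height in the side and wrist pictures.

**Last checks before hand-in:**
- **Inner lid:** its flange lay on the expected circle in the side view. The knob was found at (0.504, -0.227, 0.132) m, against (0.5035, -0.2277, 0.1315) m expected.
- **Outer lid:** it looked level in the side view, the wrist felt 1.6 N (about the lid's weight), and the arm was still.
- **Tin and other goods:** the tin had not moved. The goods in the last side and wrist views looked undisturbed, but I did not measure them again.

**Checks that disagreed:** one wrist-camera fit of the plate was about 2 mm off, and I ignored it. The detector also reported a tin rim at 0.19–0.22 m height, which was really the raised outer lid.

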